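# Lay out the coating bed for a film run

## Task

Get the coating bench ready: lay the flat steel bar lengthwise over the black line at the far end of the copper sheet, centred on it, and stand the knobbed round weight on top of the middle of the bar. Stand the film applicator upright on the copper in front of the bar (on the robot's side), parallel to it and centred on the sheet, with about 50 mm of bare copper between the two, and stand the white jar upright in whichever bay of the two-bay steel tray is nearer to the copper-covered bed. Leave the amber bottle and the steel beaker standing.

Things in the scene. Friction and masses are not known exactly. Their poses are not given: they have to be found in the camera images.
- bed: fixed aluminium coating bed 200 (its x) x 160 (y) mm, on the left or right of the table, the tray on the other side; covered by a copper sheet 140 mm wide, its surface 14 mm above the origin (centre of underside). +x points away from the robot to the far end (yaw up to 0.25 rad). Black line across the sheet at x = +65 mm. Dark clamp strip with two screws at the near end, x = -91 mm, 30 mm high
- bar_line (a point): middle of the black line on the copper surface, 14 mm above the table
- tray: fixed shallow steel tray 100 (its x) x 160 (y) mm, walls 4 mm thick, 12 mm high, floor 4 mm above the table; a middle wall along its x makes two bays, 92 x 74 mm, side by side in y. Origin: centre of the underside; +y is to the robot's left (yaw up to 0.25 rad); the bays' centres lie at y = +39 and -39 mm
- bar: loose plain steel hold-down bar, 30 (its x) x 110 (its y, lengthwise) x 20 mm high, about 0.5 kg. Origin: centre of the underside. Starts flat on the table, turned up to 0.5 rad
- applicator: loose aluminium film applicator, an upright bridge, 0.4 kg: two cheeks 50 mm deep (its x), 100 mm apart over all (y); crossbar 22 mm thick in x, 44 to 64 mm above the underside, the place to grip, between two micrometer heads, 18 mm across, at y = +-36 mm, that rise to 94 mm. Front and back count as the same. Origin: centre of the underside. Starts upright, yaw up to 0.5 rad
- weight: loose round steel weight: body 36 mm in diameter and 28 mm high, with a neck and a knob 20 mm in diameter on top (41 to 50 mm high). About 0.25 kg. Origin: centre of the underside, z up its axis
- jar: loose white plastic screw-top jar, body 48 mm in diameter, cap 50 mm in diameter from 48 to 62 mm high, about 0.12 kg. Origin: centre of the underside, z up its axis
- bottle: loose bystander: amber glass bottle with a black cap, 60 mm in diameter, 140 mm high, beyond the work area. Origin: centre of the underside
- beaker: loose bystander: open steel beaker, 68 mm in diameter, 90 mm high, beyond the work area. Origin: centre of the underside
Mind the look-alikes: they are no part of the job. Leave any pink, red or turquoise look-alike of the jar alone.

How it is judged:
By the outcome, as a careful person would: the job done as asked, in the order asked, and still so for the second after the job is handed in, with the robot touching nothing.
It also fails if it takes over 96 s, if anything falls off the work surface, if the arm or the gripper's body presses on something with over 40 N, if the wrist force passes 120 N, or if a joint passes its speed limit or range.

## Robot

A 6-joint arm with a two-finger parallel gripper is mounted at the origin on the work surface. World frame = base frame: x ahead of the robot, y to its left, z up, the work surface at z = 0. Lengths are in mm, angles in rad, forces in N, time in s.
With the tool pointing down it reaches from about 300 to 750 mm from the base axis. Payload 8.5 kg.
Tool frame: the origin (TCP) lies between the finger pads; the fingertips stand 17 mm ahead of it and the grasp point (between the pads) lies 2 mm behind it (r.finger_overhang is the z of the fingertips in the tool frame, in mm); z points along the fingers, y is the line along which they close (so a half turn about z gives the same grasp; the last joint's range is limited). The gripper opens to 88 mm and grips with 3 to 60 N. Pads are 18 mm wide; open, the fingers measure 123 mm over their backs; the gripper's body (75 mm by 187 mm) begins 45 mm behind the grasp point.
Start: joints at [-1.457, 0.381, 1.297, -0, 1.464, -0.215], TCP at [177.593, -520.52, 255.748] pointing down, gripper open.
Joint ranges: [-3.11, 3.11], [-0.89, 2.33], [0.22, 2.48], [-1.42, 4.56], [0.17, 2.85], [-2.88, 2.88]. Speed limits (rad/s): [2.39, 2.39, 3.14, 3.14, 3.14, 3.14].

## Interface

Orientations are given as a unit quaternion [x, y, z, w].
In Python, from cell import r gives the robot as it stands.
- The arm moves only by the tool servo_tool, never from a script. Its argument "commands" is text: rows parted by semicolons, each of 7 numbers parted by spaces: the shift along the tool's x, y, z in mm, then the turn, a rotation vector about the tool's x, y, z in rad, then the closure, from 0 (fully open) to 1 (shut). A call has exactly 10 rows; each row shifts and turns the commanded pose from where the row before left it, along the tool's axes as they then stand; what a row does not reach is not made up. A row lasts 1/10 s, in which the tool goes at most 50 mm and 8.59 degrees, less where a joint would pass 70% of its speed; a pose out of reach is approached as far as the arm can. A call with a gripper value outside its range is refused whole. The fingers move at their own pace and stop on an object; "force" is the grip in N (left out, the last holds). Time passes only in rows, so rows that do not move let the fingers close, or fill a call up. It gives the time, the measured TCP pose, the force, the opening and the grip force at its end, in the units of the state.
- r.sense(): the state, without advancing time (a new reading comes with each control period).
- r.grab_frame(name): name is "side" or "top"; returns a dict with "color" (384x512x3 uint8, red, green, blue), "z_map" (384x512 float32, mm along the optical axis (not along the pixel's ray), 0 where there is no reading), "fx", "fy", "cx", "cy" (pixels), "pose" (4x4, takes a point from camera to world coordinates). Camera axes: x right, y up, looking along -z (the intrinsics and any distortion apply to the point x, -y, -z); pixel columns grow to the right and rows downward; lengths in mm; the calibration is good to about 2 mm. A picture is of the moment at which its call begins.
- r.hand_in(): hands the job in; it is judged then, once.
Trained networks look in the newest picture that a camera, given by its name, has taken for a name from the list of things; names that differ only in an ending like _2 or _b are one class to them, and where a whole thing is asked for, a point or a joint stands for the part that bears it (a point fixed in the world has none). Each returns a list of dicts, best first, with "p" (0 to 1); they miss things now and then, are a little off and sometimes report something else, mostly with a low value. They report only what shows in the picture. A call takes as long as a camera call. They do not tell look-alikes from the thing itself.
- r.look_for(camera, target): "centre" ([x, y, z] in mm, in the coordinates of the camera as it stood for that picture, good to about 4 mm: the middle of the surface that is visible of it).
The state is a dict: "t": time; "q": joint angles; "joint_velocities": joint speeds; "effort": joint torques, N m; "eef_pos": TCP position; "tool_rot": TCP orientation; "wrist_force": force on the tool from outside, world axes, zero at the start; "wrist_torque": the same for the moment, N m; "finger_gap": finger opening in mm; "gripper_force": force on a finger pad.
Only numpy, scipy, OpenCV 4.12 (cv2) and the standard library are available. Lean on these libraries where they do the work, as an engineer would, in place of code of your own. Each camera call takes 0.05 s, during which the arm holds its last target. There are 200 camera calls.

## Working session

There is one attempt and no reset: what is moved stays moved. The work goes in short steps, Python scripts to look and compute and a tool call to move; the robot and the scene stay as the last step left them, time stands still between calls to the robot, and variables do not carry over. Pictures are saved under pics/ and viewed, at most 14 in all, crops included, and the job is handed in when it is done.

Besides the shell and the picture viewer there is one more tool, called after "Emit:" in YAML: its name, and indented under it one key for each argument. servo_tool: Moves the arm, as the interface text tells. Its arguments: {"type":"object","properties":{"commands":{"type":"string"},"force":{"type":"number"}},"required":["commands"]}

```bash
ls; mkdir -p pics; cat > h.py <<'E'
import numpy as np, cv2
from cell import r
def save(f,n): cv2.imwrite(f'pics/{n}.png',f['color'][:,:,::-1])
def w2(f,p): return (f['pose']@np.r_[p,1])[:3]
def pts(f):
    z=f['z_map'];v,u=np.mgrid[:384,:512]
    P=np.stack([(u-f['cx'])/f['fx']*z,-(v-f['cy'])/f['fy']*z,-z,np.ones_like(z)],-1)
    return (P@f['pose'].T)[...,:3]
def px(f,p):
    c=np.linalg.inv(f['pose'])@np.r_[p,1]
    return f['cx']+f['fx']*c[0]/-c[2], f['cy']-f['fy']*c[1]/-c[2]
E
python3 - <<'E'
from h import *
for cam in('top','side'):
    f=r.grab_frame(cam);save(f,cam+'0');np.save(cam+'0.npy',f,allow_pickle=True)
    print(cam,f['fx'],f['pose'].round(2).tolist())
    for t in['bed','tray','bar','applicator','weight','jar','bottle','beaker']:
        for d in r.look_for(cam,t)[:4]:
            p=w2(f,d['centre']);print(t,round(d['p'],2),p.round(),np.round(px(f,p)))
print(r.sense())
E
```

```text
pics
top 358.87047307669343 [[-0.01, 1.0, -0.05, 577.48], [-1.0, -0.01, -0.0, -4.64], [-0.0, 0.05, 1.0, 1022.06], [0.0, 0.0, 0.0, 1.0]]
bed 0.96 [513. 280.  12.] [152. 236.]
tray 0.68 [ 501. -282.    6.] [352. 237.]
bar 0.63 [479.  74.  17.] [226. 247.]
bar 0.34 [660.  66.  67.] [227. 181.]
applicator 0.97 [661.  63.  67.] [228. 180.]
applicator 0.64 [511. 284.  21.] [150. 237.]
applicator 0.25 [ 501. -282.    3.] [352. 237.]
weight 0.66 [490. -68.  31.] [277. 243.]
jar 0.71 [ 559. -128.   58.] [300. 218.]
jar 0.69 [ 638. -265.   59.] [350. 187.]
jar 0.61 [ 651. -167.   64.] [314. 183.]
jar 0.59 [735.  -3.  60.] [252. 153.]
beaker 0.96 [809. 172.  46.] [188. 128.]
side 453.4790388569884 [[-0.99, 0.05, -0.09, 535.75], [-0.1, -0.61, 0.79, 828.26], [-0.01, 0.79, 0.61, 712.32], [0.0, 0.0, 0.0, 1.0]]
bed 0.8 [510. 293.  16.] [308. 319.]
tray 0.98 [ 502. -276.    4.] [314. 159.]
bar 0.69 [517. 295.  16.] [304. 320.]
bar 0.57 [478.  80.  23.] [324. 239.]
applicator 0.87 [662.  99.  50.] [240. 231.]
weight 0.75 [488. -59.  30.] [320. 198.]
weight 0.33 [ 502. -276.    6.] [314. 158.]
jar 0.88
[... 273 characters left out ...]
+00,  3.80592814e-01,  1.29740814e+00, -3.10492112e-06,
        1.46357942e+00, -2.15318297e-01]), 'joint_velocities': array([-2.36263531e-05, -1.11210612e-03, -7.59863769e-05, -1.61156539e-03,
       -9.89729484e-07, -6.29644240e-04]), 'effort': array([ 1.99164540e-03, -4.37792873e+01, -2.24732798e+01,  7.14118383e-02,
        3.12705932e-02, -2.45405812e-05]), 'eef_pos': array([ 177.60527092, -520.51673524,  255.74951398]), 'tool_rot': array([ 9.86513475e-01,  1.63680062e-01, -1.85394639e-06,  6.05383189e-06]), 'wrist_force': array([-0.14181705, -0.00623881,  0.47920915]), 'wrist_torque': array([ 0.02873346, -0.03745096, -0.05031901]), 'gripper_force': 0.0, 'finger_gap': 87.94588103799508}
```

```bash
python3 - <<'E'
import cv2
for n in('top0','side0'):
    a=cv2.imread(f'pics/{n}.png');
    a=a[100:300,90:400] if n=='top0' else a[110:384,130:430]
    cv2.imwrite(f'pics/{n}c.png',cv2.resize(a,None,fx=2.5 if n=='top0' else 2.1,fy=2.5 if n=='top0' else 2.1,interpolation=cv2.INTER_CUBIC))
E
```

```text
(no output)
```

View pics/top0c.png

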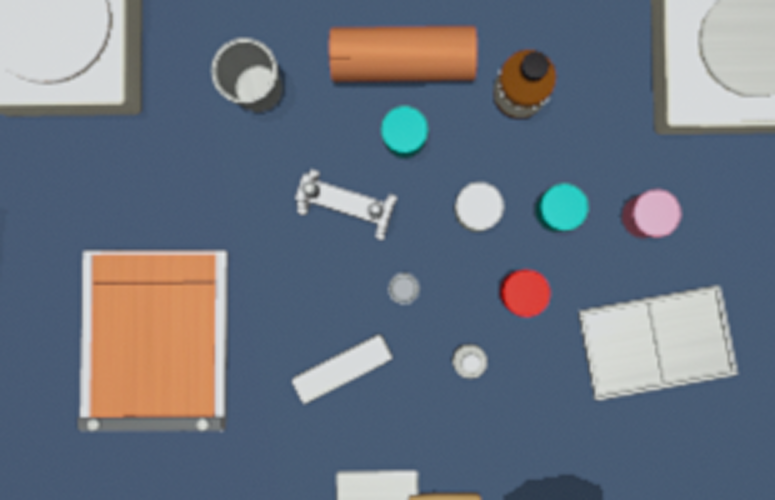

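View pics/side0c.png

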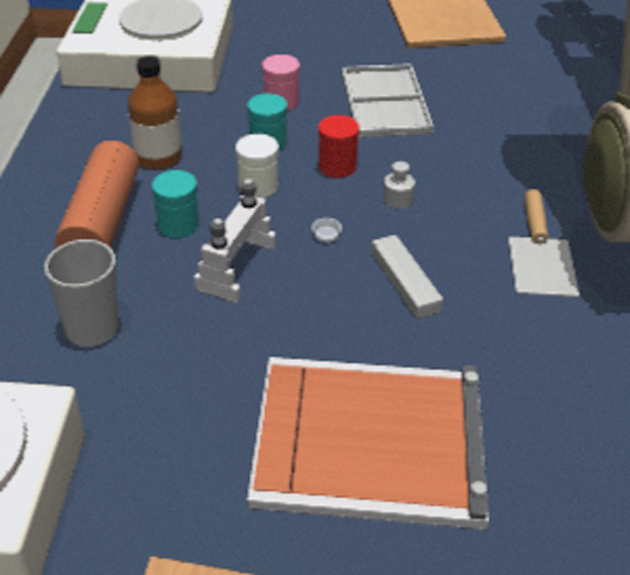

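```bash
cat > m.py <<'E'
from h import *
def rect(P,m,n):
    q=P[m][:,:2].astype(np.float32)
    (c,s,a)=cv2.minAreaRect(q); print(n,len(q),'c',np.round(c,1),'s',np.round(s,1),'a',round(a,2),'mean',P[m].mean(0).round(1))
def circ(P,m,n):
    q=P[m]; c,rr=cv2.minEnclosingCircle(q[:,:2].astype(np.float32)); print(n,len(q),'c',np.round(c,1),'r',round(rr,1),'mean',q.mean(0).round(1))
def box(P,c,d): return (abs(P[...,0]-c[0])<d[0])&(abs(P[...,1]-c[1])<d[1])
E
python3 - <<'E'
from m import *
for cam in('top','side'):
    f=np.load(cam+'0.npy',allow_pickle=True).item();P=pts(f);Z=P[...,2];C=f['color'].astype(int)
    print(cam, 'table z', np.median(Z[box(P,(560,150),(40,30))]).round(1), 'noise',Z[box(P,(560,150),(40,30))].std().round(2))
    b=box(P,(479,74),(70,70)); rect(P,b&(Z>15)&(Z<26),'bar')
    b=box(P,(661,63),(70,70)); 
    rect(P,b&(Z>38)&(Z<71),'app crossbar'); rect(P,b&(Z>8)&(Z<71),'app all')
    hd=b&(Z>78); 
    q=P[hd]; 
    if len(q)>4:
        _,l,cc=cv2.kmeans(q[:,:2].astype(np.float32),2,None,(3,50,.01),5,0);print('heads',cc.round(1).tolist(),len(q))
    b=box(P,(488,-66),(40,40)); circ(P,b&(Z>36),'knob');circ(P,b&(Z>15)&(Z<34),'wbody')
    b=box(P,(650,-66),(40,40)); circ(P,b&(Z>54),'jar')
    cop=(C[...,0]-C[...,2]>60)&box(P,(510,285),(140,120))&(Z<40)
    rect(P,cop,'copper')
    bb=box(P,(510,285),(140,120))&(Z>8)&(Z<22); rect(P,bb,'bed')
    dark=box(P,(570,285),(30,60))&(C.sum(-1)<250)&(Z>8)&(Z<22); rect(P,dark,'line')
    t=box(P,(502,-280),(90,110))&(C.sum(-1)>330)&(Z<25); rect(P,t,'tray')
E
```

```text
top table z 0.1 noise 1.82
bar 429 c [478.5  72.3] s [ 30.  108.8] a 26.04 mean [478.4  72.8  20. ]
app crossbar 351 c [694.1  54.8] s [100.7 104.1] a 71.88 mean [671.7  55.3  62. ]
app all 409 c [691.   55.8] s [100.2 111.4] a 71.42 mean [671.7  54.8  56.4]
heads [[672.5, 98.9000015258789], [650.0, 31.0]] 60
knob 43 c [485.5 -68.5] r 9.7 mean [486.  -68.8  50.2]
wbody 91 c [485.9 -68.8] r 17.7 mean [487.7 -67.4  28.8]
jar 270 c [654.5 -80. ] r 24.8 mean [654.  -79.6  62. ]
copper 3189 c [518.1 283.7] s [138.7 179.5] a 89.65 mean [517.7 283.2  13.9]
bed 3933 c [511.3 284.2] s [160.6 198.7] a 89.55 mean [514.9 283.6  14. ]
line 0 c [0. 0.] s [0. 0.] a 0.0 mean [nan nan nan]
tray 2158 c [ 502.1 -284.7] s [104.6 167.9] a 9.92 mean [ 502.6 -284.3    5.4]
side table z 1.7 noise 1.26
bar 512 c [479.7  72.7] s [ 31.4 113.1] a 25.85 mean [479.2  77.5  21.2]
app crossbar 609 c [694.4  56.5] s [102.  103.5] a 71.86 mean [673.1  66.   58.4]
app all 1000 c [691.4  57.8] s [102.9 109.7] a 72.09 mean [674.1  67.   44.2]
heads [[673.7999877929688, 103.0], [651.7999877929688, 34.20000076293945]] 111
knob 58 c [487.9 -67.1] r 10.5 mean [487.6 -66.2  48.7]
wbody 146 c [487.1 -67.6] r 19.3 mean [487.6 -60.7  26.7]
jar 239 c [655.2 -79.5] r 26.1 mean [655.3 -74.8  62.5]
copper 5855 c [520.7 283.5] s [143.  181.5] a 89.44 mean [519.4 288.3  15.7]
bed 7208 c [513.8 283.2] s [165.2 200.2] a 89.25 mean [519.  292.9  15.4]
line 22 c [579.5 293.2] s [102.1   1.1] a 89.43 mean [579.7 298.3  15.8]
tray 1037 c [ 505.9 -291.7] s [105.9 189.3] a 7.01 mean [ 503.3 -283.8    7.5]m.py:4: RuntimeWarning: Mean of empty slice.
  (c,s,a)=cv2.minAreaRect(q); print(n,len(q),'c',np.round(c,1),'s',np.round(s,1),'a',round(a,2),'mean',P[m].mean(0).round(1))
  ret = um.true_divide(
```

```bash
cat >> h.py <<'E'
def yaw():
    q=r.sense()['tool_rot'];return 2*np.arctan2(q[1],q[0])
def plan(wps,p0=None,a0=None,c=0):
    """wps: list of (x,y,z,a_rad,rows,closure); prints rows, 10 a line"""
    s=r.sense();p=np.array(s['eef_pos'] if p0 is None else p0,float);a=yaw() if a0 is None else a0;out=[]
    for x,y,z,at,n,cl in wps:
        P0,A0=p.copy(),a; at=A0+(at-A0+np.pi)%(2*np.pi)-np.pi
        for k in range(1,n+1):
            u=k/n; e=0.35 if n>5 else 0; w=u-e*np.sin(2*np.pi*u)/(2*np.pi)*1.0
            T=P0+w*(np.array([x,y,z])-P0); A=A0+w*(at-A0); d=T-p
            ca,sa=np.cos(a),np.sin(a)
            v=np.array([d@[ca,sa,0],d@[sa,-ca,0],-d[2]]).round(0 if k<n else 1); t=round(-(A-a),2 if k<n else 3)
            assert np.linalg.norm(v)<50 and abs(t)<.15,(v,t)
            p=p+np.array([ca*v[0]+sa*v[1],sa*v[0]-ca*v[1],-v[2]]);a-=t
            out.append(' '.join(f'{q:g}' for q in [*v,0,0,t,cl]))
    while len(out)%10: out.append(f'0 0 0 0 0 0 {wps[-1][5]:g}')
    for i in range(0,len(out),10): print('; '.join(out[i:i+10]))
    print('end',p.round(1),round(a,4))
E
python3 - <<'E'
from m import *
for cam in('top','side'):
    f=np.load(cam+'0.npy',allow_pickle=True).item();P=pts(f);Z=P[...,2];C=f['color'].astype(int)
    b=box(P,(661,65),(45,65))&~((P[...,0]>695)&(P[...,1]<25)); rect(P,b&(Z>55)&(Z<68),'app crossbar'); rect(P,b&(Z>8),'app all');rect(P,b&(Z>8)&(Z<42),'feet')
    for n,c in dict(jar=(654.5,-80,62),red=(559,-128,62)).items():
        u,v=map(round,px(f,c));print(n,u,v,C[v,u])
f=np.load('top0.npy',allow_pickle=True).item()['color'][165:265,260:340,::-1]
cv2.imwrite('pics/jarc.png',cv2.resize(f,None,fx=5,fy=5))
a=np.deg2rad(116)
plan([(478,73,140,a,17,0.3),(478.5,72.5,21,a,6,.3)])
E
```

```text
app crossbar 255 c [661.7  65.7] s [100.1  27.3] a 71.87 mean [660.9  64.9  63.9]
app all 395 c [661.6  65.7] s [100.1  49.8] a 71.67 mean [660.6  65.4  62.1]
feet 57 c [661.5  65.3] s [99.4 49.8] a 71.67 mean [659.2  65.7  26. ]
jar 281 182 [215 218 219]
red 300 218 [217  68  59]
app crossbar 304 c [662.8  66.8] s [102.1  28.3] a 70.61 mean [661.8  72.9  63.7]
app all 958 c [663.6  66.6] s [103.2  50.2] a 71.42 mean [663.  78.  51.]
feet 348 c [663.6  66.6] s [103.2  50.2] a 71.42 mean [663.7  83.   23.9]
jar 253 180 [233 234 237]
red 293 170 [227  56  53]Traceback (most recent call last):
  File "<stdin>", line 10, in <module>
  File "h.py", line 24, in plan
    assert np.linalg.norm(v)<50 and abs(t)<.15,(v,t)
           ^^^^^^^^^^^^^^^^^^^^^^^^^^^^^^^^^^^
AssertionError: (array([ 48., -13.,   8.]), np.float64(-0.13))
```

View pics/jarc.png

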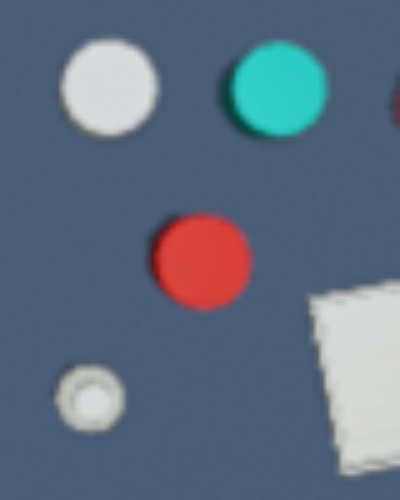

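The white jar is at top-image pixel (281,182). Its look-alikes are red (300,218), teal (316,183) and (252,153), and pink (352,187). The weight is at (278,245), and the small dish at (251,216) is not it. The bar is at (226,247), and the spatula near (240,295) is not it.

```bash
python3 - <<'E'
from h import *
a=np.deg2rad(116)
plan([(478.5,72.5,110,a,20,0.3)])
E
```

```text
16 -15 5 0 0 -0.06 0.3; 17 -15 5 0 0 -0.05 0.3; 20 -16 5 0 0 -0.07 0.3; 23 -15 6 0 0 -0.07 0.3; 27 -16 7 0 0 -0.08 0.3; 32 -15 8 0 0 -0.09 0.3; 36 -13 8 0 0 -0.1 0.3; 40 -11 10 0 0 -0.1 0.3; 43 -6 9 0 0 -0.11 0.3; 45 -2 10 0 0 -0.12 0.3
44 3 10 0 0 -0.11 0.3; 43 9 9 0 0 -0.11 0.3; 40 12 9 0 0 -0.11 0.3; 35 15 9 0 0 -0.1 0.3; 31 17 7 0 0 -0.09 0.3; 26 18 7 0 0 -0.08 0.3; 22 17 6 0 0 -0.07 0.3; 18 17 6 0 0 -0.06 0.3; 16 17 5 0 0 -0.06 0.3; 14 16.5 4.7 0 0 -0.056 0.3
end [478.5  72.5 110. ] 2.0248
```

Emit:
servo_tool:
  commands: "16 -15 5 0 0 -0.06 0.3; 17 -15 5 0 0 -0.05 0.3; 20 -16 5 0 0 -0.07 0.3; 23 -15 6 0 0 -0.07 0.3; 27 -16 7 0 0 -0.08 0.3; 32 -15 8 0 0 -0.09 0.3; 36 -13 8 0 0 -0.1 0.3; 40 -11 10 0 0 -0.1 0.3; 43 -6 9 0 0 -0.11 0.3; 45 -2 10 0 0 -0.12 0.3"

```text
t: 1.9
eef_pos: [328.7, -222.7, 182.7]
tool_rot: [0.83, 0.557, 0.0, 0.001]
wrist_force: [0.6, -0.4, -0.3]
finger_gap: 61.7
gripper_force: 0.0
```

Emit:
servo_tool:
  commands: "44 3 10 0 0 -0.11 0.3; 43 9 9 0 0 -0.11 0.3; 40 12 9 0 0 -0.11 0.3; 35 15 9 0 0 -0.1 0.3; 31 17 7 0 0 -0.09 0.3; 26 18 7 0 0 -0.08 0.3; 22 17 6 0 0 -0.07 0.3; 18 17 6 0 0 -0.06 0.3; 16 17 5 0 0 -0.06 0.3; 14 16.5 4.7 0 0 -0.056 0.3"

```text
t: 2.9
eef_pos: [479.0, 73.6, 109.9]
tool_rot: [0.529, 0.849, 0.0, 0.0]
wrist_force: [0.1, -1.0, 0.3]
finger_gap: 61.6
gripper_force: 0.0
```

```bash
python3 - <<'E'
from h import *
s=r.sense();print(s['eef_pos'],s['tool_rot'],yaw(),s['finger_gap'],s['q'])
plan([(478.7,72.5,21,np.deg2rad(116),6,0.3)])
E
```

```text
[479.01918958  73.57482382 109.85420192] [5.28597240e-01 8.48872750e-01 4.97614462e-05 9.35414687e-05] 2.0276982134491566 61.5552748843857 [-9.24889527e-02  4.37705407e-01  1.69321540e+00  6.11304516e-06
  1.01046000e+00 -5.49394088e-01]
-0 -0 11 0 0 0 0.3; -0 -0 14 0 0 0 0.3; -0 -0 19 0 0 0 0.3; -1 -1 20 0 0 0 0.3; 0 0 14 0 0 0 0.3; 0.2 0.2 10.9 0 0 0.003 0.3; 0 0 0 0 0 0 0.3; 0 0 0 0 0 0 0.3; 0 0 0 0 0 0 0.3; 0 0 0 0 0 0 0.3
end [478.7  72.5  21. ] 2.0247
```

Emit:
servo_tool:
  commands: "-1 0 10 0 0 0 0.3; 0 0 14 0 0 0 0.3; 0 0 20 0 0 0 0.3; 0 0 20 0 0 0 0.3; 0 0 14 0 0 0 0.3; 0 0 10 0 0 0 0.3; 0 0 0 0 0 0 0.7; 0 0 0 0 0 0 0.8; 0 0 0 0 0 0 0.8; 0 0 0 0 0 0 0.8"
  force: 50

```text
t: 3.9
eef_pos: [479.2, 71.5, 22.6]
tool_rot: [0.53, 0.848, 0.0, 0.001]
wrist_force: [-0.3, -0.5, 0.1]
finger_gap: 31.6
gripper_force: 0.0
```

```bash
python3 - <<'E'
from h import *
b=np.deg2rad(89.5)
s=r.sense();print(s['eef_pos'],yaw(),s['finger_gap'],s['gripper_force'])
c=np.array([512.5,283.8]);t=c+65*np.array([np.cos(-.0087),np.sin(-.0087)]);print(t)
x,y=s['eef_pos'][:2]
plan([(x,y,100,yaw(),5,.8),(t[0],t[1],75,b,13,.8),(t[0],t[1],75,b,2,.8)])
E
```

```text
[479.23159606  71.50214573  22.63502926] 2.024721295763257 31.594331984338474 0.0
[577.49754009 283.23450713]
0 0 -15 0 0 -0 0.8; 0 0 -16 0 0 -0 0.8; 0 0 -15 0 0 -0 0.8; 0 0 -16 0 0 -0 0.8; 0 0 -15.4 0 0 -0 0.8; 8 9 1 0 0 0.02 0.8; 8 10 2 0 0 0.03 0.8; 11 12 1 0 0 0.03 0.8; 13 14 2 0 0 0.04 0.8; 15 15 3 0 0 0.04 0.8
18 15 2 0 0 0.05 0.8; 18 15 3 0 0 0.05 0.8; 19 14 2 0 0 0.04 0.8; 18 12 3 0 0 0.04 0.8; 16 10 2 0 0 0.04 0.8; 14 8 1 0 0 0.03 0.8; 12 6 2 0 0 0.03 0.8; 10.5 4.8 1 0 0 0.023 0.8; -0 0 0 0 0 -0 0.8; -0 0 0 0 0 -0 0.8
end [577.5 283.3  75. ] 1.5617
```

Emit:
servo_tool:
  commands: "0 0 0 0 0 0 1; 0 0 0 0 0 0 1; 0 0 0 0 0 0 1; 0 0 0 0 0 0 1; 0 0 -6 0 0 0 1; 0 0 -14 0 0 0 1; 0 0 -20 0 0 0 1; 0 0 -20 0 0 0 1; 0 0 -12 0 0 0 1; 0 0 -6 0 0 0 1"
  force: 50

```text
t: 4.9
eef_pos: [478.7, 71.6, 100.8]
tool_rot: [0.53, 0.848, 0.0, 0.0]
wrist_force: [0.2, -0.5, -5.4]
finger_gap: 29.6
gripper_force: 50.0
```

```bash
python3 - <<'E'
from m import *
b=np.deg2rad(89.5)
s=r.sense();print(s['eef_pos'],yaw(),s['finger_gap'],s['gripper_force'],s['wrist_force'])
plan([(577.5,283.2,75,b,15,1),(577.5,283.2,75,b,5,1)])
for cam in ('top','side'):
    f=r.grab_frame(cam);P=pts(f);Z=P[...,2]
    rect(P,box(P,(479,72),(75,75))&(Z>75)&(Z<103),cam)
save(f,'lift')
E
```

```text
[478.74793163  71.60437021 100.80831266] 2.0248746935573445 29.649125108676706 49.993173480033875 [ 0.17177745 -0.47292751 -5.43152828]
6 8 1 0 0 0.02 1; 8 9 1 0 0 0.02 1; 8 9 2 0 0 0.03 1; 10 11 1 0 0 0.03 1; 13 12 2 0 0 0.03 1; 13 14 2 0 0 0.04 1; 16 13 3 0 0 0.04 1; 16 13 2 0 0 0.04 1; 17 13 2 0 0 0.04 1; 15 11 2 0 0 0.04 1
15 9 2 0 0 0.04 1; 13 7 2 0 0 0.02 1; 11 6 1 0 0 0.03 1; 10 5 2 0 0 0.02 1; 9.5 4.8 0.8 0 0 0.023 1; -0 0 0 0 0 -0 1; -0 0 0 0 0 -0 1; -0 0 0 0 0 -0 1; -0 0 0 0 0 -0 1; -0 0 0 0 0 -0 1
end [577.5 283.2  75. ] 1.5619
top 71 c [500.   41.4] s [16.9 33.8] a 25.69 mean [503.1  39.4  97. ]
side 552 c [479.6  74.9] s [ 56.9 109.6] a 42.57 mean [471.1  93.9  96.7]
```

Emit:
servo_tool:
  commands: "6 8 1 0 0 0.02 1; 8 9 1 0 0 0.02 1; 8 9 2 0 0 0.03 1; 10 11 1 0 0 0.03 1; 13 12 2 0 0 0.03 1; 13 14 2 0 0 0.04 1; 16 13 3 0 0 0.04 1; 16 13 2 0 0 0.04 1; 17 13 2 0 0 0.04 1; 15 11 2 0 0 0.04 1"

```text
t: 6.0
eef_pos: [549.8, 223.4, 80.5]
tool_rot: [0.662, 0.749, -0.001, -0.001]
wrist_force: [0.4, -0.3, -5.1]
finger_gap: 29.3
gripper_force: 50.0
```

Emit:
servo_tool:
  commands: "15 9 2 0 0 0.04 1; 13 7 2 0 0 0.02 1; 11 6 1 0 0 0.03 1; 10 5 2 0 0 0.02 1; 9 5 1 0 0 0.023 1; 0 0 0 0 0 0 1; 0 0 0 0 0 0 1; 0 0 0 0 0 0 1; 0 0 0 0 0 0 1; 0 0 0 0 0 0 1"

```text
t: 7.0
eef_pos: [577.8, 282.3, 74.1]
tool_rot: [0.71, 0.704, -0.0, -0.0]
wrist_force: [-0.2, 0.1, -5.4]
finger_gap: 29.3
gripper_force: 50.0
```

```bash
python3 - <<'E'
from m import *
s=r.sense();print(s['eef_pos'],yaw(),s['wrist_force'])
for cam in ('top','side'):
    f=r.grab_frame(cam);P=pts(f);Z=P[...,2];C=f['color'].astype(int)
    rect(P,box(P,(577,283),(75,75))&(Z>48)&(Z<80),cam)
    l=box(P,(570,283),(30,75))&(C.sum(-1)<250)&(Z<25); rect(P,l,'line')
save(f,'over')
E
```

```text
[577.82090006 282.32316676  74.1307746 ] 1.561593729146312 [-0.20418731  0.14119469 -5.36604021]
top 225 c [576.5 252. ] s [47.4 42.5] a 89.64 mean [576.5 251.5  70.5]
line 32 c [581.7 262. ] s [54.  72.7] a 29.96 mean [572.2 251.5  13.5]
side 926 c [580.3 283.5] s [ 57.8 112.5] a 12.72 mean [578.2 296.7  71.5]
line 417 c [570.  285.2] s [ 58.9 133.4] a 0.41 mean [560.9 298.   15.7]
```

Emit:
servo_tool:
  commands: "0 0 8 0 0 0 1; 0 0 11 0 0 0 1; 0 0 9 0 0 0 1; 0 0 5 0 0 0 1; 0 0 2 0 0 0 1; 0 0 1.5 0 0 0 1; 0 0 0 0 0 0 1; 0 0 0 0 0 0 1; 0 0 0 0 0 0 1; 0 0 0 0 0 0 1"

```text
t: 8.1
eef_pos: [578.0, 282.7, 37.8]
tool_rot: [0.71, 0.704, 0.0, 0.0]
wrist_force: [-0.6, 0.3, -5.6]
finger_gap: 29.6
gripper_force: 50.0
```

Emit:
servo_tool:
  commands: "0 0 0.8 0 0 0 1; 0 0 0.4 0 0 0 1; 0 0 0 0 0 0 1; 0 0 0 0 0 0 0.6; 0 0 0 0 0 0 0.5; 0 0 0 0 0 0 0.45; 0 0 -5 0 0 0 0.4; 0 0 -20 0 0 0 0.4; 0 0 -30 0 0 0 0.4; 0 0 -30 0 0 0 0.4"

```text
t: 9.1
eef_pos: [577.8, 282.6, 122.6]
tool_rot: [0.71, 0.704, -0.0, -0.0]
wrist_force: [0.2, -0.5, 0.2]
finger_gap: 53.2
gripper_force: 0.0
```

```bash
python3 - <<'E'
from h import *
s=r.sense();print(s['eef_pos'],yaw(),s['wrist_force'],s['finger_gap'])
b=np.deg2rad(95)
plan([(487,-68,105,b,15,.35),(487,-68,105,b,5,.35)])
E
```

```text
[577.80593908 282.62126503 122.58101478] 1.561780633285882 [ 0.24066716 -0.45814663  0.21231556] 53.15538944365463
-15 -4 1 0 0 -0 0.35; -17 -4 1 0 0 -0.01 0.35; -20 -5 1 0 0 -0 0.35; -22 -6 1 0 0 -0.01 0.35; -26 -7 1 0 0 -0.01 0.35; -29 -8 1 0 0 -0.01 0.35; -30 -9 2 0 0 -0 0.35; -31 -9 2 0 0 -0.01 0.35; -31 -9 1 0 0 -0.01 0.35; -28 -9 2 0 0 -0.01 0.35
-26 -8 1 0 0 -0.01 0.35; -22 -8 1 0 0 -0 0.35; -19 -6 1 0 0 -0.01 0.35; -16 -6 1 0 0 -0 0.35; -15 -5.2 0.6 0 0 -0.006 0.35; -0 0 -0 0 0 -0 0.35; -0 0 -0 0 0 -0 0.35; -0 0 -0 0 0 -0 0.35; -0 0 -0 0 0 -0 0.35; -0 0 -0 0 0 -0 0.35
end [487. -68. 105.] 1.6578
```

Emit:
servo_tool:
  commands: "-15 -4 1 0 0 0 0.35; -17 -4 1 0 0 -0.01 0.35; -20 -5 1 0 0 0 0.35; -22 -6 1 0 0 -0.01 0.35; -26 -7 1 0 0 -0.01 0.35; -29 -8 1 0 0 -0.01 0.35; -30 -9 2 0 0 0 0.35; -31 -9 2 0 0 -0.01 0.35; -31 -9 1 0 0 -0.01 0.35; -28 -9 2 0 0 -0.01 0.35"

```text
t: 10.1
eef_pos: [513.0, 30.8, 109.0]
tool_rot: [0.685, 0.728, 0.0, 0.001]
wrist_force: [0.2, -0.1, -0.4]
finger_gap: 57.2
gripper_force: 0.0
```

Emit:
servo_tool:
  commands: "-26 -8 1 0 0 -0.01 0.35; -22 -8 1 0 0 0 0.35; -19 -6 1 0 0 -0.01 0.35; -16 -6 1 0 0 0 0.35; -15 -5 1 0 0 -0.006 0.35; 0 0 10 0 0 0 0.35; 0 0 20 0 0 0 0.35; 0 0 25 0 0 0 0.35; 0 0 18 0 0 0 0.35; 0 0 10 0 0 0 0.35"

```text
t: 11.1
eef_pos: [486.9, -67.1, 18.8]
tool_rot: [0.676, 0.737, -0.0, -0.001]
wrist_force: [1.0, 1.2, -0.4]
finger_gap: 57.2
gripper_force: 0.0
```

```bash
python3 - <<'E'
from m import *
s=r.sense();print(s['eef_pos'],yaw(),s['wrist_force'],s['finger_gap'])
np0={c:np.load(c+'0.npy',allow_pickle=True).item() for c in('top','side')}
for cam in ('top','side'):
    f=r.grab_frame(cam);save(f,'bar_'+cam);np.save(cam+'1.npy',f,allow_pickle=True);P=pts(f);Z=P[...,2]
    m=box(P,(577,283),(40,75))&(Z>26)&(Z<45)
    rect(P,m,cam+' bar')
    m=box(P,(512,283),(140,110))&(Z>8)&(Z<45); rect(P,m,'bed')
    # line in original image: sub-pixel dark minimum along x in each column
    g=np0[cam];P=pts(g);C=g['color'].astype(float);L=C[...,0]
    res=[]
    for y in range(230,340,6):
        u=[px(g,(x,y,14)) for x in np.arange(560,596,.5)]
        v=cv2.remap(L.astype(np.float32),np.float32([[a[0] for a in u]]),np.float32([[a[1] for a in u]]),cv2.INTER_LINEAR)[0]
        w=np.clip(np.median(v)-v,0,None);w[w<w.max()*.4]=0;res.append((y,(w*np.arange(560,596,.5)).sum()/w.sum()))
    k=np.polyfit(*zip(*[(y-283.5,x) for y,x in res]),1);print('line x at mid',k, np.std([x-np.polyval(k,y-283.5) for y,x in res]))
E
```

```text
[486.87937629 -67.06137545  18.81667997] 1.6580636458327012 [ 0.96983307  1.19646068 -0.38991585] 57.2041624841654
top bar 445 c [576.6 283.5] s [110.7  27.6] a 89.27 mean [576.7 282.9  33.6]
bed 4069 c [511.2 284.2] s [160.7 198.8] a 89.44 mean [511.6 283.1  16.6]
line x at mid [3.22067465e-03 5.77233953e+02] 0.29346794210510085
side bar 814 c [578.1 283.9] s [111.5  30. ] a 89.53 mean [578.  289.7  35.2]
bed 7695 c [513.8 283.8] s [163.3 200.2] a 89.38 mean [512.6 294.5  18.2]
line x at mid [8.70081737e-03 5.79581901e+02] 0.12596245235765702
```

Emit:
servo_tool:
  commands: "0 0 -2 0 0 0 0.5; 0 0 0 0 0 0 1; 0 0 0 0 0 0 1; 0 0 0 0 0 0 1; 0 0 0 0 0 0 1; 0 0 -8 0 0 0 1; 0 0 -18 0 0 0 1; 0 0 -25 0 0 0 1; 0 0 -22 0 0 0 1; 0 0 -10 0 0 0 1"
  force: 30

```text
t: 12.2
eef_pos: [487.6, -68.0, 107.2]
tool_rot: [0.676, 0.737, 0.0, 0.001]
wrist_force: [-0.1, -0.4, -2.6]
finger_gap: 35.1
gripper_force: 30.0
```

```bash
python3 - <<'E'
from h import *
s=r.sense();print(s['eef_pos'],yaw(),s['wrist_force'],s['finger_gap'],s['gripper_force'])
b=np.deg2rad(89.5)
plan([(577.6,284,100,b,17,1),(577.6,284,100,b,3,1)])
E
```

```text
[487.60838595 -68.04461225 107.22555696] 1.6578588284202718 [-0.10700937 -0.39924761 -2.63533957] 35.12934620069017 29.985077986784745
13 5 0 0 0 0 1; 14 5 1 0 0 0.01 1; 16 5 -0 0 0 0 1; 19 6 0 0 0 0.01 1; 21 7 1 0 0 0 1; 23 8 0 0 0 0.01 1; 26 8 1 0 0 0.01 1; 27 8 0 0 0 0 1; 27 9 1 0 0 0.01 1; 28 8 0 0 0 0.01 1
25 7 1 0 0 0.01 1; 24 7 0 0 0 0 1; 22 5 1 0 0 0.01 1; 18 5 0 0 0 0 1; 17 5 1 0 0 0.01 1; 14 3 -0 0 0 0 1; 13.8 3.8 0.2 0 0 0.006 1; -0 0 0 0 0 -0 1; -0 0 0 0 0 -0 1; -0 0 0 0 0 -0 1
end [577.6 284.  100. ] 1.5619
```

Emit:
servo_tool:
  commands: "13 5 0 0 0 0 1; 14 5 1 0 0 0.01 1; 16 5 0 0 0 0 1; 19 6 0 0 0 0.01 1; 21 7 1 0 0 0 1; 23 8 0 0 0 0.01 1; 26 8 1 0 0 0.01 1; 27 8 0 0 0 0 1; 27 9 1 0 0 0.01 1; 28 8 0 0 0 0.01 1"

```text
t: 13.2
eef_pos: [542.5, 152.0, 99.7]
tool_rot: [0.698, 0.717, -0.001, -0.001]
wrist_force: [0.7, -0.6, -3.3]
finger_gap: 35.0
gripper_force: 30.0
```

Emit:
servo_tool:
  commands: "25 7 1 0 0 0.01 1; 24 7 0 0 0 0 1; 22 5 1 0 0 0.01 1; 18 5 0 0 0 0 1; 17 5 1 0 0 0.01 1; 14 3 0 0 0 0 1; 14 4 0 0 0 0.006 1; 0 0 10 0 0 0 1; 0 0 15 0 0 0 1; 0 0 8 0 0 0 1"

```text
t: 14.2
eef_pos: [576.3, 283.8, 63.0]
tool_rot: [0.71, 0.704, -0.002, -0.001]
wrist_force: [0.8, 0.8, -2.6]
finger_gap: 34.7
gripper_force: 30.0
```

```bash
python3 - <<'E'
from m import *
s=r.sense();print(s['eef_pos'],yaw(),s['wrist_force'],s['finger_gap'])
for cam in ('top','side'):
    f=r.grab_frame(cam);P=pts(f);Z=P[...,2]
    if cam=='side':
        rect(P,box(P,(577,283),(40,75))&(Z>26)&(Z<37),cam+' bar'); cv2.imwrite('pics/w1.png',cv2.resize(f['color'][240:384,180:380,::-1],None,fx=4,fy=4))
s=r.sense();print(s['eef_pos'],yaw(),s['wrist_force'])
E
```

```text
[576.30405637 283.84484195  62.95099503] 1.5619272828307589 [ 0.77510678  0.82061973 -2.61316133] 34.65911667013881
side bar 384 c [578.2 287.2] s [105.2  30.1] a 89.63 mean [578.  316.2  34.6]
[576.48376926 283.72465488  63.37270494] 1.561486726430017 [-0.36354425 -0.80292859 -2.82642388]
```

View pics/w1.png

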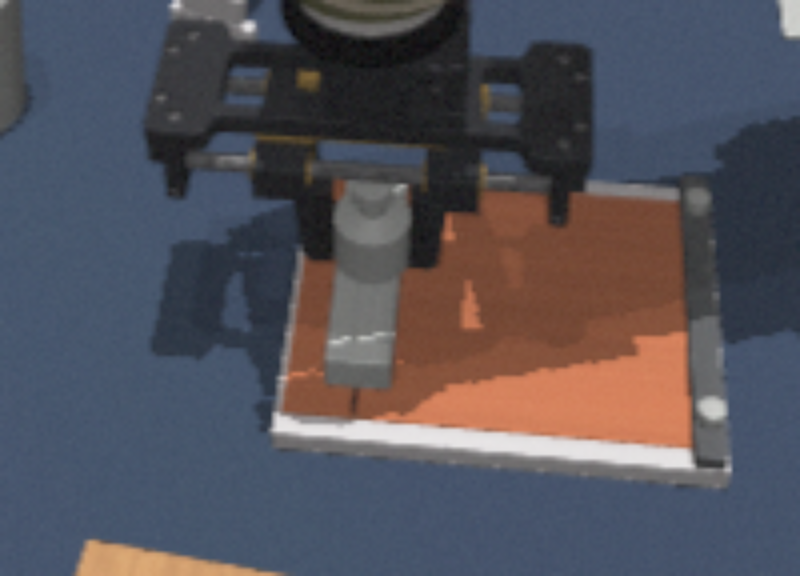

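The bar (crop 365,300) lies on the line, with the line's end showing below it at (354,400). The weight (372,225) is held above its middle.

Emit:
servo_tool:
  commands: "0 1.2 2 0 0 0 1; 0 0 2 0 0 0 1; 0 0 1 0 0 0 1; 0 0 0.5 0 0 0 1; 0 0 0.5 0 0 0 1; 0 0 0 0 0 0 1; 0 0 0 0 0 0 1; 0 0 0 0 0 0 1; 0 0 0 0 0 0 1; 0 0 0 0 0 0 1"

```text
t: 15.3
eef_pos: [578.7, 284.4, 59.4]
tool_rot: [0.71, 0.704, 0.0, 0.0]
wrist_force: [-0.4, 0.7, -3.1]
finger_gap: 35.2
gripper_force: 30.0
```

Emit:
servo_tool:
  commands: "0 -0.8 0.5 0 0 0 1; 0 0 0.5 0 0 0 1; 0 0 0.5 0 0 0 1; 0 0 0.5 0 0 0 1; 0 0 0 0 0 0 1; 0 0 0 0 0 0 1; 0 0 0 0 0 0 1; 0 0 0 0 0 0 1; 0 0 0 0 0 0 1; 0 0 0 0 0 0 1"

```text
t: 16.3
eef_pos: [577.9, 284.3, 57.4]
tool_rot: [0.71, 0.704, -0.0, 0.0]
wrist_force: [0.3, 0.4, -2.5]
finger_gap: 34.7
gripper_force: 30.0
```

Emit:
servo_tool:
  commands: "0 0 0.5 0 0 0 1; 0 0 0.5 0 0 0 1; 0 0 0.3 0 0 0 1; 0 0 0 0 0 0 1; 0 0 0 0 0 0 1; 0 0 0 0 0 0 1; 0 0 0 0 0 0 1; 0 0 0 0 0 0 1; 0 0 0 0 0 0 1; 0 0 0 0 0 0 1"

```text
t: 17.3
eef_pos: [577.9, 284.4, 57.2]
tool_rot: [0.71, 0.704, 0.0, 0.0]
wrist_force: [-3.7, -1.1, 6.2]
finger_gap: 35.2
gripper_force: 30.0
```

Emit:
servo_tool:
  commands: "0 0 -0.5 0 0 0 1; 0 0 0 0 0 0 0.55; 0 0 0 0 0 0 0.45; 0 0 0 0 0 0 0.35; 0 0 -5 0 0 0 0.35; 0 0 -15 0 0 0 0.35; 0 0 -25 0 0 0 0.35; 0 0 -30 0 0 0 0.35; 0 0 -30 0 0 0 0.35; 0 0 -10 0 0 0 0.35"

```text
t: 18.3
eef_pos: [578.8, 284.6, 175.0]
tool_rot: [0.71, 0.704, 0.002, 0.001]
wrist_force: [-0.2, -0.2, 0.4]
finger_gap: 57.3
gripper_force: 0.0
```

```bash
python3 - <<'E'
from m import *
s=r.sense();print(s['eef_pos'],yaw(),s['finger_gap'])
b=np.deg2rad(71.6)
plan([(662.2,66,140,b,16,.45),(662.2,66,140,b,4,.45)])
E
```

```text
[578.75862842 284.64761334 175.00852609] 1.561900159710261 57.32877044007983
-9 4 1 0 0 0.01 0.45; -10 3 2 0 0 0.02 0.45; -10 5 2 0 0 0.01 0.45; -13 6 2 0 0 0.02 0.45; -14 6 2 0 0 0.02 0.45; -16 8 3 0 0 0.02 0.45; -17 8 3 0 0 0.03 0.45; -17 10 3 0 0 0.03 0.45; -17 10 2 0 0 0.02 0.45; -16 10 3 0 0 0.03 0.45
-14 9 3 0 0 0.02 0.45; -13 9 2 0 0 0.02 0.45; -11 8 2 0 0 0.02 0.45; -10 7 2 0 0 0.02 0.45; -8 7 2 0 0 0.01 0.45; -7.4 5.6 1 0 0 0.012 0.45; 0 -0 0 0 0 0 0.45; 0 -0 0 0 0 0 0.45; 0 -0 0 0 0 0 0.45; 0 -0 0 0 0 0 0.45
end [662.2  66.  140. ] 1.2499
```

Emit:
servo_tool:
  commands: "-9 4 1 0 0 0.01 0.45; -10 3 2 0 0 0.02 0.45; -10 5 2 0 0 0.01 0.45; -13 6 2 0 0 0.02 0.45; -14 6 2 0 0 0.02 0.45; -16 8 3 0 0 0.02 0.45; -17 8 3 0 0 0.03 0.45; -17 10 3 0 0 0.03 0.45; -17 10 2 0 0 0.02 0.45; -16 10 3 0 0 0.03 0.45"

```text
t: 19.3
eef_pos: [634.3, 136.9, 148.5]
tool_rot: [0.781, 0.625, 0.0, 0.0]
wrist_force: [0.4, 0.7, -0.1]
finger_gap: 48.5
gripper_force: 0.0
```

Emit:
servo_tool:
  commands: "-14 9 3 0 0 0.02 0.45; -13 9 2 0 0 0.02 0.45; -11 8 2 0 0 0.02 0.45; -10 7 2 0 0 0.02 0.45; -8 7 2 0 0 0.01 0.45; -7 6 1 0 0 0.012 0.45; 0 0 0 0 0 0 0.45; 0 0 0 0 0 0 0.45; 0 0 0 0 0 0 0.45; 0 0 0 0 0 0 0.45"

```text
t: 20.3
eef_pos: [661.7, 66.4, 136.7]
tool_rot: [0.811, 0.585, 0.0, 0.0]
wrist_force: [-0.2, 0.1, 0.6]
finger_gap: 48.3
gripper_force: 0.0
```

```bash
python3 - <<'E'
from m import *
s=r.sense();print(s['eef_pos'],yaw(),s['finger_gap'])
f=r.grab_frame('side');P=pts(f);Z=P[...,2]
circ(P,box(P,(577,283),(25,30))&(Z>72)&(Z<95),'knob'); rect(P,box(P,(577,283),(40,75))&(Z>26)&(Z<37),'bar')
b=box(P,(661,65),(45,65))&~((P[...,0]>695)&(P[...,1]<25)); rect(P,b&(Z>8)&(Z<42),'app')
cv2.imwrite('pics/app1.png',cv2.resize(f['color'][150:384,180:380,::-1],None,fx=2.5,fy=2.5))
plan([(662.2,66,57,np.deg2rad(71.6),6,.45)])
E
```

```text
[661.70023775  66.44492472 136.72305356] 1.250566901040214 48.33865510733261
knob 105 c [577.8 283.2] r 10.7 mean [578.  285.2  84.3]
bar 359 c [578.  283.3] s [111.7  30. ] a 89.4 mean [577.4 313.3  34.7]
app 356 c [662.7  66.1] s [104.3  51.4] a 70.85 mean [663.8  83.1  23.4]
-0 0 9 0 0 0 0.45; -0 0 14 0 0 0 0.45; -0 0 17 0 0 0 0.45; -0 0 17 0 0 0 0.45; -0 1 13 0 0 0 0.45; -0.2 -0.4 9.7 0 0 0.001 0.45; 0 0 0 0 0 0 0.45; 0 0 0 0 0 0 0.45; 0 0 0 0 0 0 0.45; 0 0 0 0 0 0 0.45
end [662.2  66.   57. ] 1.2495
```

View pics/app1.png

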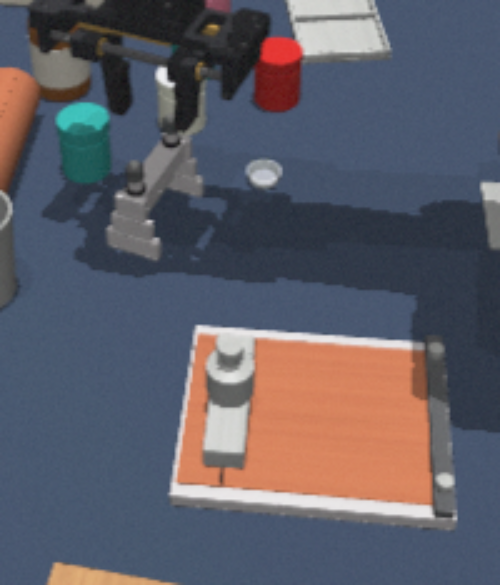

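The weight (crop 230,365) stands on the bar, knob and bar centres within 0.2 mm. The gripper is over the applicator at (155,190).

Emit:
servo_tool:
  commands: "0 0 9 0 0 0 0.45; 0 0 14 0 0 0 0.45; 0 0 17 0 0 0 0.45; 0 0 17 0 0 0 0.45; 0 0 13 0 0 0 0.45; 0 0 9 0 0 0 0.45; 0 0 0 0 0 0 0.8; 0 0 0 0 0 0 1; 0 0 0 0 0 0 1; 0 0 0 0 0 0 1"
  force: 50

```text
t: 21.35
eef_pos: [662.4, 65.8, 58.4]
tool_rot: [0.811, 0.585, 0.001, 0.001]
wrist_force: [3.3, -1.0, 1.1]
finger_gap: 21.5
gripper_force: 49.9
```

Emit:
servo_tool:
  commands: "0 0 0 0 0 0 1; 0 0 0 0 0 0 1; 0 0 -6 0 0 0 1; 0 0 -14 0 0 0 1; 0 0 -20 0 0 0 1; 0 0 -25 0 0 0 1; 0 0 -25 0 0 0 1; 0 0 -15 0 0 0 1; 0 0 -6 0 0 0 1; 0 0 0 0 0 0 1"

```text
t: 22.35
eef_pos: [661.7, 66.0, 169.3]
tool_rot: [0.811, 0.585, 0.0, 0.0]
wrist_force: [0.0, -0.4, -4.1]
finger_gap: 21.5
gripper_force: 49.9
```

```bash
python3 - <<'E'
from m import *
s=r.sense();print(s['eef_pos'],yaw(),s['finger_gap'],s['wrist_force'])
b=np.deg2rad(89.5)
plan([(555,180,168,(yaw()+b)/2,11,1),(487.5,284,125,b,13,1)])
E
```

```text
[661.71952085  65.98912183 169.31730219] 1.2498812340555359 21.467325649665845 [ 3.51729144e-03 -3.95755983e-01 -4.08052049e+00]
5 -8 0 0 0 -0.01 1; 5 -10 0 0 0 -0.01 1; 7 -12 0 0 0 -0.01 1; 8 -14 0 0 0 -0.02 1; 9 -15 1 0 0 -0.02 1; 11 -16 -0 0 0 -0.02 1; 10 -16 -0 0 0 -0.02 1; 9 -13 0 0 0 -0.01 1; 8 -11 0 0 0 -0.02 1; 6 -9 0 0 0 -0.01 1
6 -7.5 0.3 0 0 -0.006 1; 5 -4 2 0 0 -0.01 1; 5 -5 3 0 0 -0.01 1; 6 -5 3 0 0 -0.01 1; 8 -7 3 0 0 -0.01 1; 8 -7 4 0 0 -0.01 1; 10 -8 4 0 0 -0.02 1; 10 -8 5 0 0 -0.02 1; 10 -8 4 0 0 -0.01 1; 9 -7 4 0 0 -0.02 1
8 -5 3 0 0 -0.01 1; 7 -5 3 0 0 -0.01 1; 6 -4 3 0 0 -0.01 1; 5.3 -3.7 2 0 0 -0.006 1; 0 0 0 0 0 0 1; 0 0 0 0 0 0 1; 0 0 0 0 0 0 1; 0 0 0 0 0 0 1; 0 0 0 0 0 0 1; 0 0 0 0 0 0 1
end [487.5 284.  125. ] 1.5619
```

Emit:
servo_tool:
  commands: "5 -8 0 0 0 -0.01 1; 5 -10 0 0 0 -0.01 1; 7 -12 0 0 0 -0.01 1; 8 -14 0 0 0 -0.02 1; 9 -15 1 0 0 -0.02 1; 11 -16 0 0 0 -0.02 1; 10 -16 0 0 0 -0.02 1; 9 -13 0 0 0 -0.01 1; 8 -11 0 0 0 -0.02 1; 6 -9 0 0 0 -0.01 1"

```text
t: 23.35
eef_pos: [560.5, 173.7, 167.6]
tool_rot: [0.764, 0.645, -0.0, -0.0]
wrist_force: [0.5, 0.0, -3.3]
finger_gap: 21.3
gripper_force: 49.9
```

Emit:
servo_tool:
  commands: "6 -7.5 0 0 0 -0.006 1; 5 -4 2 0 0 -0.01 1; 5 -5 3 0 0 -0.01 1; 6 -5 3 0 0 -0.01 1; 8 -7 3 0 0 -0.01 1; 8 -7 4 0 0 -0.01 1; 10 -8 4 0 0 -0.02 1; 10 -8 5 0 0 -0.02 1; 10 -8 4 0 0 -0.01 1; 9 -7 4 0 0 -0.02 1"

```text
t: 24.35
eef_pos: [503.6, 258.2, 135.2]
tool_rot: [0.722, 0.692, -0.0, -0.0]
wrist_force: [-0.1, -0.2, -3.2]
finger_gap: 21.3
gripper_force: 49.9
```

Emit:
servo_tool:
  commands: "8 -5 3 0 0 -0.01 1; 7 -5 3 0 0 -0.01 1; 6 -4 3 0 0 -0.01 1; 5 -4 2 0 0 -0.006 1; 0 0 5 0 0 0 1; 0 0 10 0 0 0 1; 0 0 10 0 0 0 1; 0 0 5 0 0 0 1; 0 0 0 0 0 0 1; 0 0 0 0 0 0 1"

```text
t: 25.35
eef_pos: [487.5, 283.6, 94.5]
tool_rot: [0.71, 0.704, 0.0, -0.0]
wrist_force: [-0.0, 0.6, -2.8]
finger_gap: 21.5
gripper_force: 49.9
```

```bash
python3 - <<'E'
from m import *
s=r.sense();print(s['eef_pos'],yaw(),s['finger_gap'],s['wrist_force'])
b=np.deg2rad(89.5)
plan([(487.8,284.2,75.5,b,10,1)])
E
```

```text
[487.4633259  283.59419486  94.51898601] 1.5615168477831316 21.466719578644952 [-1.64240866e-03  5.50549259e-01 -2.82745221e+00]
0 0 1 0 0 -0 1; 0 0 2 0 0 -0 1; 0 0 2 0 0 -0 1; 0 0 2 0 0 -0 1; 0 0 3 0 0 -0 1; 0 0 2 0 0 -0 1; 0 0 2 0 0 -0 1; 1 0 2 0 0 -0 1; -0 0 2 0 0 -0 1; -0.4 0.3 1 0 0 -0.001 1
end [487.8 284.2  75.5] 1.5625
```

Emit:
servo_tool:
  commands: "0.5 0.3 3 0 0 0 1; 0 0 5 0 0 0 1; 0 0 5 0 0 0 1; 0 0 4 0 0 0 1; 0 0 2 0 0 0 1; 0 0 1 0 0 0 1; 0 0 0 0 0 0 1; 0 0 0 0 0 0 1; 0 0 0 0 0 0 1; 0 0 0 0 0 0 1"

```text
t: 26.35
eef_pos: [487.6, 284.2, 74.7]
tool_rot: [0.71, 0.704, 0.0, 0.0]
wrist_force: [0.8, -0.1, -3.1]
finger_gap: 21.3
gripper_force: 49.9
```

Emit:
servo_tool:
  commands: "0 0 0.5 0 0 0 1; 0 0 0.5 0 0 0 1; 0 0 0.5 0 0 0 1; 0 0 0 0 0 0 1; 0 0 0 0 0 0 1; 0 0 0 0 0 0 1; 0 0 0 0 0 0 1; 0 0 0 0 0 0 1; 0 0 0 0 0 0 1; 0 0 0 0 0 0 1"

```text
t: 27.35
eef_pos: [487.6, 284.2, 73.1]
tool_rot: [0.71, 0.704, -0.0, 0.0]
wrist_force: [-0.4, -0.2, -3.3]
finger_gap: 21.3
gripper_force: 49.9
```

Emit:
servo_tool:
  commands: "0 0 0.5 0 0 0 1; 0 0 0.5 0 0 0 1; 0 0 0.3 0 0 0 1; 0 0 0 0 0 0 1; 0 0 0 0 0 0 1; 0 0 0 0 0 0 1; 0 0 0 0 0 0 1; 0 0 0 0 0 0 1; 0 0 0 0 0 0 1; 0 0 0 0 0 0 1"

```text
t: 28.35
eef_pos: [487.8, 284.2, 72.2]
tool_rot: [0.71, 0.704, 0.0, 0.0]
wrist_force: [-1.4, -2.7, 6.1]
finger_gap: 21.6
gripper_force: 49.9
```

Contact; release and lift.

Emit:
servo_tool:
  commands: "0 0 -0.4 0 0 0 1; 0 0 0 0 0 0 0.7; 0 0 0 0 0 0 0.6; 0 0 0 0 0 0 0.5; 0 0 -5 0 0 0 0.45; 0 0 -15 0 0 0 0.4; 0 0 -25 0 0 0 0.3; 0 0 -30 0 0 0 0.3; 0 0 -30 0 0 0 0.3; 0 0 -10 0 0 0 0.3"

```text
t: 29.35
eef_pos: [488.4, 284.5, 190.3]
tool_rot: [0.71, 0.704, 0.002, 0.001]
wrist_force: [0.2, -0.8, -0.2]
finger_gap: 61.8
gripper_force: 0.0
```

```bash
python3 - <<'E'
from m import *
s=r.sense();print(s['eef_pos'],yaw(),s['finger_gap'])
b=np.deg2rad(120)
plan([(655,-79.7,150,b,20,.25)])
E
```

```text
[488.35223861 284.5132402  190.31152237] 1.5619027938532233 61.82232613877813
-12 6 1 0 0 -0.02 0.25; -13 5 2 0 0 -0.02 0.25; -13 6 1 0 0 -0.02 0.25; -16 6 2 0 0 -0.02 0.25; -18 7 2 0 0 -0.02 0.25; -20 7 2 0 0 -0.03 0.25; -22 7 2 0 0 -0.03 0.25; -24 7 3 0 0 -0.04 0.25; -25 6 2 0 0 -0.03 0.25; -27 6 3 0 0 -0.04 0.25
-26 4 3 0 0 -0.03 0.25; -26 4 3 0 0 -0.04 0.25; -25 2 2 0 0 -0.03 0.25; -23 2 2 0 0 -0.03 0.25; -21 0 2 0 0 -0.03 0.25; -19 1 2 0 0 -0.02 0.25; -17 -1 2 0 0 -0.03 0.25; -15 -0 2 0 0 -0.02 0.25; -14 -1 1 0 0 -0.02 0.25; -13 -1.2 1.3 0 0 -0.012 0.25
end [655.  -79.7 150. ] 2.0939
```

Emit:
servo_tool:
  commands: "-12 6 1 0 0 -0.02 0.25; -13 5 2 0 0 -0.02 0.25; -13 6 1 0 0 -0.02 0.25; -16 6 2 0 0 -0.02 0.25; -18 7 2 0 0 -0.02 0.25; -20 7 2 0 0 -0.03 0.25; -22 7 2 0 0 -0.03 0.25; -24 7 3 0 0 -0.04 0.25; -25 6 2 0 0 -0.03 0.25; -27 6 3 0 0 -0.04 0.25"

```text
t: 30.35
eef_pos: [571.4, 101.0, 166.4]
tool_rot: [0.608, 0.794, -0.0, -0.0]
wrist_force: [0.5, 0.6, -0.3]
finger_gap: 66.0
gripper_force: 0.0
```

Emit:
servo_tool:
  commands: "-26 4 3 0 0 -0.03 0.25; -26 4 3 0 0 -0.04 0.25; -25 2 2 0 0 -0.03 0.25; -23 2 2 0 0 -0.03 0.25; -21 0 2 0 0 -0.03 0.25; -19 1 2 0 0 -0.02 0.25; -17 -1 2 0 0 -0.03 0.25; -15 0 2 0 0 -0.02 0.25; -14 -1 1 0 0 -0.02 0.25; -13 -1 1 0 0 -0.012 0.25"

```text
t: 31.35
eef_pos: [654.3, -80.6, 146.2]
tool_rot: [0.5, 0.866, -0.0, -0.001]
wrist_force: [0.4, 0.8, 0.0]
finger_gap: 66.0
gripper_force: 0.0
```

```bash
python3 - <<'E'
from m import *
s=r.sense();print(s['eef_pos'],yaw(),s['finger_gap'])
for cam in('top','side'):
    f=r.grab_frame(cam);save(f,'app_'+cam);P=pts(f);Z=P[...,2]
    circ(P,box(P,(577,283),(25,30))&(Z>72)&(Z<95),'knob'); rect(P,box(P,(577,283),(40,75))&(Z>26)&(Z<37),'bar')
    rect(P,box(P,(487,284),(45,75))&(Z>22)&(Z<115),'app');rect(P,box(P,(487,284),(45,75))&(Z>22)&(Z<50),'cheeks')
    rect(P,box(P,(512,284),(140,110))&(Z>8)&(Z<22),'bed')
cv2.imwrite('pics/app2.png',cv2.resize(f['color'][130:384,180:380,::-1],None,fx=2.3,fy=2.3))
plan([(655,-79.7,42,np.deg2rad(120),7,.25)])
E
```

```text
[654.32217036 -80.60297276 146.18629727] 2.094259458403508 66.01593854364425
knob 49 c [576.8 282.7] r 9.9 mean [576.7 282.2  83.2]
bar 287 c [576.7 283.5] s [109.7  32.9] a 89.11 mean [576.7 279.2  33.6]
app 494 c [487.5 283.2] s [ 49.3 100. ] a 0.51 mean [488.7 278.9  72.3]
cheeks 86 c [487.5 282.7] s [49.3 98.9] a 0.54 mean [489.8 275.   35.5]
bed 2973 c [511.2 284.4] s [161.3 198.6] a 89.41 mean [510.6 280.4  14.1]
knob 103 c [577.6 283.5] r 10.7 mean [578.  285.   84.2]
bar 369 c [578.3 284.2] s [111.7  30.1] a 89.72 mean [577.2 313.4  34.7]
app 1266 c [488.2 284.1] s [102.9  49.9] a 89.04 mean [489.3 298.1  66.6]
cheeks 376 c [488.6 284.5] s [102.3  49.9] a 89.54 mean [489.7 305.   35.2]
bed 5284 c [513.7 283.5] s [163.3 200.5] a 89.44 mean [515.4 300.1  15.4]
0 0 10 0 0 -0 0.25; 0 0 14 0 0 -0 0.25; 0 0 18 0 0 -0 0.25; 1 1 20 0 0 -0 0.25; -0 -0 18 0 0 -0 0.25; 0 0 14 0 0 -0 0.25; 0.1 0.2 10.2 0 0 -0.002 0.25; 0 0 0 0 0 0 0.25; 0 0 0 0 0 0 0.25; 0 0 0 0 0 0 0.25
end [655.  -79.7  42. ] 2.0944
```

View pics/app2.png

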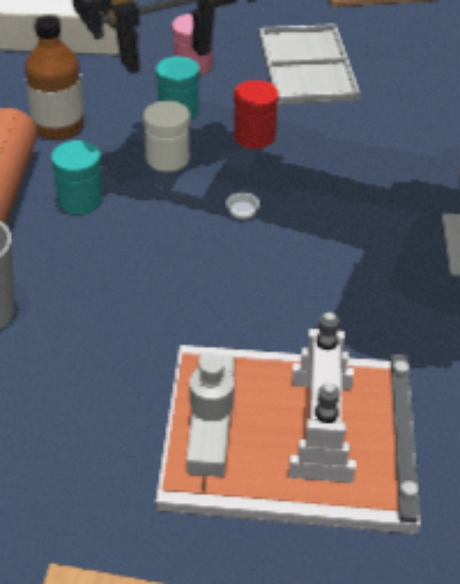

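The applicator (crop 325,405) stands upright and parallel to the bar, with a gap of about 50 mm. The white jar is at (165,137), below the gripper.

Emit:
servo_tool:
  commands: "0.4 1 10 0 0 0 0.25; 0 0 14 0 0 0 0.25; 0 0 18 0 0 0 0.25; 0 0 20 0 0 0 0.25; 0 0 18 0 0 0 0.25; 0 0 14 0 0 0 0.25; 0 0 10 0 0 0 0.25; 0 0 0 0 0 0 0.6; 0 0 0 0 0 0 1; 0 0 0 0 0 0 1"
  force: 20

```text
t: 32.45
eef_pos: [655.3, -79.2, 44.0]
tool_rot: [0.5, 0.866, 0.0, 0.001]
wrist_force: [0.0, 0.0, -1.4]
finger_gap: 47.6
gripper_force: 20.0
```

Emit:
servo_tool:
  commands: "0 0 0 0 0 0 1; 0 0 0 0 0 0 1; 0 0 -6 0 0 0 1; 0 0 -14 0 0 0 1; 0 0 -20 0 0 0 1; 0 0 -25 0 0 0 1; 0 0 -25 0 0 0 1; 0 0 -15 0 0 0 1; 0 0 -6 0 0 0 1; 0 0 0 0 0 0 1"

```text
t: 33.45
eef_pos: [655.1, -79.2, 155.3]
tool_rot: [0.5, 0.866, 0.0, 0.001]
wrist_force: [0.1, -0.6, -2.2]
finger_gap: 47.2
gripper_force: 20.0
```

```bash
python3 - <<'E'
from m import *
s=r.sense();print(s['eef_pos'],yaw(),s['finger_gap'],s['wrist_force'])
g=np.load('top0.npy',allow_pickle=True).item();P=pts(g);Z=P[...,2];C=g['color'].astype(int)
t=(box(P,(502,-284),(75,110))&(C.min(-1)>110)&(Z<25)).astype(np.uint8)
n,l,st,_=cv2.connectedComponentsWithStats(t);k=1+st[1:,4].argmax();rect(P,l==k,'tray')
plan([(495.3,-246,150,np.deg2rad(99.9),16,1)])
E
```

```text
[655.12143208 -79.19386386 155.27567087] 2.0937478542466748 47.23136423161593 [ 0.10381686 -0.61215697 -2.18358027]
tray 2132 c [ 502.4 -284.2] s [103.9 167.2] a 9.51 mean [ 503.  -284.2    5.4]
-3 -9 0 0 0 0.01 1; -3 -10 0 0 0 0.02 1; -3 -11 1 0 0 0.02 1; -5 -13 0 0 0 0.02 1; -5 -14 0 0 0 0.02 1; -6 -16 1 0 0 0.03 1; -8 -17 0 0 0 0.03 1; -8 -18 1 0 0 0.03 1; -8 -17 0 0 0 0.02 1; -9 -17 1 0 0 0.03 1
-9 -15 -0 0 0 0.03 1; -8 -13 0 0 0 0.02 1; -7 -11 1 0 0 0.02 1; -6 -10 -0 0 0 0.02 1; -6 -9 0 0 0 0.02 1; -5.5 -7.2 0.3 0 0 0.01 1; 0 0 0 0 0 0 1; 0 0 0 0 0 0 1; 0 0 0 0 0 0 1; 0 0 0 0 0 0 1
end [ 495.3 -246.   150. ] 1.7437
```

Emit:
servo_tool:
  commands: "-3 -9 0 0 0 0.01 1; -3 -10 0 0 0 0.02 1; -3 -11 1 0 0 0.02 1; -5 -13 0 0 0 0.02 1; -5 -14 0 0 0 0.02 1; -6 -16 1 0 0 0.03 1; -8 -17 0 0 0 0.03 1; -8 -18 1 0 0 0.03 1; -8 -17 0 0 0 0.02 1; -9 -17 1 0 0 0.03 1"

```text
t: 34.45
eef_pos: [547.3, -191.2, 150.3]
tool_rot: [0.597, 0.802, -0.0, 0.0]
wrist_force: [0.2, -0.7, -2.1]
finger_gap: 47.7
gripper_force: 20.0
```

Emit:
servo_tool:
  commands: "-9 -15 0 0 0 0.03 1; -8 -13 0 0 0 0.02 1; -7 -11 1 0 0 0.02 1; -6 -10 0 0 0 0.02 1; -6 -9 0 0 0 0.02 1; -5.5 -7 0 0 0 0.01 1; 0 0 10 0 0 0 1; 0 0 20 0 0 0 1; 0 0 20 0 0 0 1; 0 0 10 0 0 0 1"

```text
t: 35.45
eef_pos: [495.0, -245.1, 87.1]
tool_rot: [0.643, 0.766, 0.0, -0.001]
wrist_force: [-0.2, 0.8, -1.3]
finger_gap: 47.4
gripper_force: 20.0
```

Emit:
servo_tool:
  commands: "0 0 10 0 0 0 1; 0 0 12 0 0 0 1; 0 0 8 0 0 0 1; 0 0 3 0 0 0 1; 0 0 1 0 0 0 1; 0 0 0 0 0 0 1; 0 0 0 0 0 0 1; 0 0 0 0 0 0 1; 0 0 0 0 0 0 1; 0 0 0 0 0 0 1"

```text
t: 36.45
eef_pos: [495.5, -245.9, 55.3]
tool_rot: [0.643, 0.766, 0.0, 0.0]
wrist_force: [0.4, -0.4, -1.1]
finger_gap: 47.5
gripper_force: 20.0
```

Emit:
servo_tool:
  commands: "0 0 3 0 0 0 1; 0 0 2 0 0 0 1; 0 0 1 0 0 0 1; 0 0 0.5 0 0 0 1; 0 0 0 0 0 0 1; 0 0 0 0 0 0 1; 0 0 0 0 0 0 1; 0 0 0 0 0 0 1; 0 0 0 0 0 0 1; 0 0 0 0 0 0 1"

```text
t: 37.45
eef_pos: [495.4, -245.9, 48.7]
tool_rot: [0.643, 0.766, 0.0, -0.0]
wrist_force: [-0.7, 0.4, -1.5]
finger_gap: 47.6
gripper_force: 20.0
```

Emit:
servo_tool:
  commands: "0 0 0.5 0 0 0 1; 0 0 0.3 0 0 0 1; 0 0 0 0 0 0 1; 0 0 0 0 0 0 1; 0 0 0 0 0 0 1; 0 0 0 0 0 0 1; 0 0 0 0 0 0 1; 0 0 0 0 0 0 1; 0 0 0 0 0 0 1; 0 0 0 0 0 0 1"

```text
t: 38.45
eef_pos: [495.4, -245.9, 47.9]
tool_rot: [0.643, 0.766, 0.0, 0.0]
wrist_force: [-0.9, 1.1, 1.6]
finger_gap: 47.4
gripper_force: 19.9
```

Emit:
servo_tool:
  commands: "0 0 0 0 0 0 0.4; 0 0 0 0 0 0 0.3; 0 0 0 0 0 0 0.25; 0 0 0 0 0 0 0.25; 0 0 -5 0 0 0 0.25; 0 0 -15 0 0 0 0.25; 0 0 -25 0 0 0 0.25; 0 0 -30 0 0 0 0.25; 0 0 -40 0 0 0 0.25; 0 0 -40 0 0 0 0.25"

```text
t: 39.45
eef_pos: [495.1, -245.6, 204.6]
tool_rot: [0.643, 0.766, -0.0, -0.0]
wrist_force: [0.4, -0.4, 0.0]
finger_gap: 65.7
gripper_force: 0.0
```

Emit:
servo_tool:
  commands: "-20 -15 0 0 0 0 0.25; -25 -20 0 0 0 0 0.25; -25 -20 0 0 0 0 0.25; -25 -20 0 0 0 0 0.25; -20 -15 0 0 0 0 0.25; -10 -5 0 0 0 0 0.25; 0 0 0 0 0 0 0.25; 0 0 0 0 0 0 0.25; 0 0 0 0 0 0 0.25; 0 0 0 0 0 0 0.25"

```text
t: 40.45
eef_pos: [423.9, -384.5, 203.0]
tool_rot: [0.643, 0.766, 0.0, 0.0]
wrist_force: [-0.3, 0.6, 1.0]
finger_gap: 66.0
gripper_force: 0.0
```

```bash
python3 - <<'E'
from m import *
for cam in('top','side'):
    f=r.grab_frame(cam);save(f,'end_'+cam);P=pts(f);Z=P[...,2]
    circ(P,box(P,(495,-246),(40,40))&(Z>58)&(Z<72),'jar')
    circ(P,box(P,(577,283),(25,30))&(Z>72)&(Z<95),'knob');rect(P,box(P,(487,284),(45,75))&(Z>22)&(Z<115),'app')
    cv2.imwrite(f'pics/end_{cam}_v.png',cv2.resize(f['color'][60:384,60:460,::-1],None,fx=1.8,fy=1.8))
E
```

```text
jar 283 c [ 493.9 -246.4] r 24.8 mean [ 494.3 -245.6   66.2]
knob 49 c [576.3 283.1] r 9.8 mean [576.7 282.3  83. ]
app 499 c [486.4 283.4] s [100.   49.2] a 89.43 mean [488.7 279.2  72.3]
jar 187 c [ 496.2 -245.6] r 26.8 mean [ 495.8 -241.5   66.3]
knob 104 c [577.4 283.5] r 10.5 mean [578.  285.1  84.2]
app 1278 c [488.1 284.8] s [101.7  49.8] a 88.91 mean [489.3 298.   66.5]
```

View pics/end_side_v.png

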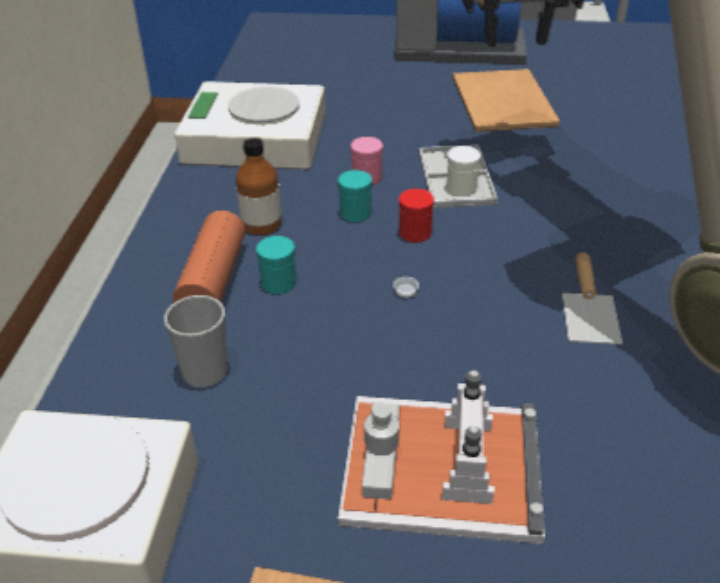

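View pics/end_top_v.png

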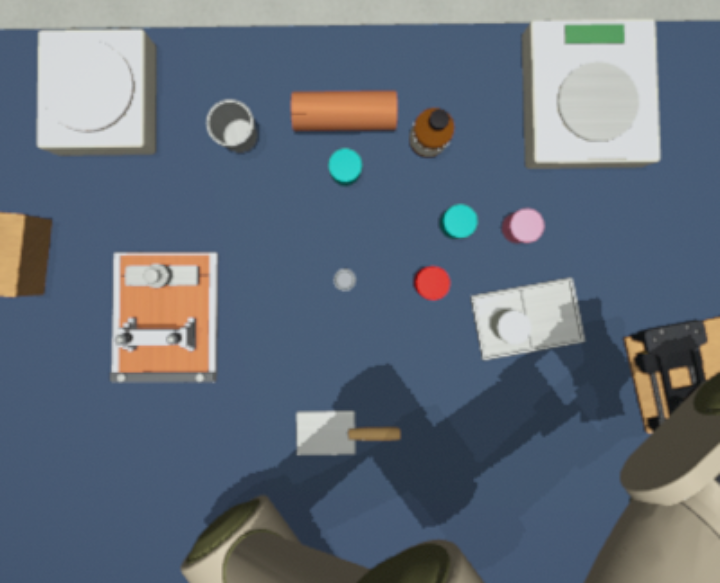

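The side view shows the jar upright in the nearer bay at (463,170), the bar with the weight at (380,450) on the line, and the applicator at (470,445). The bottle (258,190) and beaker (200,340) are still standing.

```bash
python3 -c "
from cell import r
print(r.hand_in())"
```

```text
the job is handed in; nothing more can be done
None
```

The job is handed in: bar centred on the black line with the weight on its middle, applicator upright and parallel in front with about 50 mm of copper between them, white jar upright in the tray bay nearer the bed, and the bottle and beaker still standing, at about 40 s of the 96 s allowed.

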